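Check the bore of a trestle block with a go / no-go plug gauge

TASK

Check the bore of the sloping wooden block with the double-ended plug gauge: push the long thin go end into the bore until the handle's shoulder is home on the block, draw it out, turn the gauge round and press the short thick no-go end squarely on the middle of the bore's mouth for about a second to confirm that it does not enter. Do not force either end, leave everything else where it stands, and finally lay the gauge back down in its wooden cradle, either way round, and let go.

Things in the scene. Friction and masses are not known exactly. Their poses are not given: they have to be found in the camera images.
- gauge_mid (a point): Centre of the loose double-ended plug gauge (about 180 g); it starts level in the cradle. Square aluminium handle 90 mm long, 24x24 mm. The gauge's x axis runs along it, from the short thick no-go end (-x) to the long thin go end (+x); z is up at the start. Grip the handle's middle 60 mm, which is clear of the cradle, across its upright sides (along the gauge's y).
- go_tip (a point): Centre of the go end's tip face, 81 mm from the gauge's centre along its +x. The go end is a steel plug 18 mm in diameter and 36 mm long, with a 2 mm chamfer at the tip; it starts at the handle's end face, the shoulder.
- nogo_tip (a point): Centre of the no-go end's tip face, 61 mm from the gauge's centre along its -x. The no-go end is a steel plug 24 mm in diameter and 16 mm long.
- block_hole0 (a point): Centre of the bore's mouth in the sloping face of the pale wooden block, about 75 mm above the table. Its z axis points straight out of the bore, 30 degrees above level; y is level, x runs up the face. The bore is 20.5 mm in diameter and runs 50 mm right through. The face is 60 mm (x) by 70 mm (y), centred on the mouth.
- fixture: Plywood angle fixture, fixed to the table, that holds the bored block immovably. Base 130x100x12 mm, origin at the centre of its underside; the bore looks towards its -x and up. Cheeks up to 63 mm high stand either side of the block, whose top edge is about 101 mm above the table.
- cradle_seat (a point): Where the gauge's centre lies when it rests in the cradle: 42 mm above the table. The gauge then lies along this point's x axis, either way round; z is up. The handle rests in two open notches, one 38 mm either side along x, 30 mm above the table, about 29 mm wide at their floor and flaring upward to 37 mm.
- cradle: Wooden gauge cradle, fixed to the table: base 120x54x8 mm, origin at the centre of its underside, with two notched cheeks 10 mm thick, centred 38 mm either side along its x axis, tops 46 mm above the table. Between the cheeks there is nothing over the base.
- glass: Drinking glass, 72 mm across, 98 mm high, standing at the left. Bystander, to be left alone; the origin is the centre of its underside.
- ink: Small ink bottle, 34 mm square, 57 mm high, standing near the front edge, left of the middle. Bystander, to be left alone; the origin is the centre of its underside.
- tape: Roll of masking tape lying flat, 104 mm across, 25 mm high, beyond the fixture. Bystander, to be left alone; the origin is the centre of its underside.
- rubber: Eraser in a sleeve, 22x52x12 mm, lying near the front left. Bystander, to be left alone; the origin is the centre of its underside.
- teal_tube: Paint tube lying at the right, 48x154x36 mm. Bystander, to be left alone; the origin is the centre of its underside.
- pigment: Small screw-lid pot, 40 mm across, 41 mm high, standing to the left of the fixture. Bystander, to be left alone; the origin is the centre of its underside.

How it is judged (in metres and radians):
On the way, in this order (a step that is already met when the one before it is completed fails the run):
1. the go end is fully in the bore, shoulder home on the block's face (within 3 mm) (z of go_tip in the frame of block_hole0 below -0.033 m and angle between the x axis of gauge_mid and the z axis of block_hole0, either way round below 0.12 rad and x of go_tip in the frame of block_hole0 between -0.006 and 0.006 m and y of go_tip in the frame of block_hole0 between -0.006 and 0.006 m), for 0.2 s.
2. the no-go end is pressed squarely (within 0.12 rad) on the bore's mouth, its centre within 5 mm of the bore's axis, with more than 1 N, and stays out (less than 3 mm in) (contact force between gauge and fixture above 1 N and angle between the x axis of gauge_mid and the z axis of block_hole0, either way round below 0.12 rad and z of nogo_tip in the frame of block_hole0 between -0.003 and 0.004 m and x of nogo_tip in the frame of block_hole0 between -0.005 and 0.005 m and y of nogo_tip in the frame of block_hole0 between -0.005 and 0.005 m), for 0.3 s.
At the end, for the whole second after the job is handed in: The gauge lies at rest in its cradle, either way round: its centre within 12 mm sideways and 4 mm in height of the seat, its axis within 0.12 rad of the cradle's (horizontal distance between gauge_mid and cradle_seat below 0.012 m and z of gauge_mid in the frame of cradle_seat between -0.004 and 0.004 m and angle between the x axis of gauge_mid and the x axis of cradle_seat, either way round below 0.12 rad and linear speed of gauge below 0.02 m/s); the robot touches nothing.
It fails at once if the gauge is forced against the block or its fixture with more than 40 N (contact force between gauge and fixture above 40 N).
It fails at once if a bystander is shifted by more than 30 mm (distance of any of glass, ink, tape, rubber, teal_tube, pigment from where it was at the start of the episode above 0.03 m).
It also fails if it takes over 67 s, if anything falls off the work surface, if the arm or the gripper's body presses on something with over 40 N, if the wrist force passes 120 N, or if a joint passes its speed limit or range.

ROBOT

A 6-joint arm with a two-finger parallel gripper is mounted at the origin on a cart in front of the work surface, level with it; the furniture and walls round the work are solid. World frame = base frame: x ahead of the robot, y to its left, z up, the work surface at z = 0. Lengths are in m, angles in degrees, forces in N, time in s.
With the tool pointing down it reaches from about 0.35 to 0.875 m from the base axis. Payload 4.2 kg.
Tool frame: the origin (TCP) lies at the very end of the fingers, on their centre line; the grasp point (between the pads) lies 19 mm behind it; z points along the fingers, y is the line along which they close (so a half turn about z gives the same grasp; the last joint's range is limited). The gripper opens to 87 mm and grips with 3 to 60 N. Pads are 19 mm wide; open, the fingers measure 117 mm over their backs; the gripper's body (75 mm by 190 mm) begins 51 mm behind the grasp point.
Start: joints at [-50.844, 22.042, 0.453, 0, -68.411, -14.817], TCP at [0.258, -0.569, 0.223] pointing down, gripper open.
Joint ranges: [-179.83, 179.83], [-69.29, 118.12], [-61.27, 80.66], [-181.25, 117.63], [-171.15, -9.14], [-177.46, 177.46]. Speed limits (degrees/s): [159.86, 159.86, 180, 180, 180, 180].

INTERFACE

Orientations are given as a 3x3 rotation matrix whose columns are the frame's x, y, z axes.
In Python, from station import sense, cams, r gives the robot as it stands. The module is installed in compiled form; this text tells all that it offers.
- The arm moves only by the tool step_arm, never from a script. Its argument "targets" is text: rows parted by semicolons, each of 4 numbers parted by spaces: the shift along the tool's x, y, z in cm, then the turn about the tool's z in degrees. In form: x y z turn; .... A call has 1 to 12 rows; each row shifts and turns the commanded pose from where the row before left it, along the tool's axes as they then stand; what a row does not reach is not made up. A row lasts 1/12 s, in which the tool goes at most 41.7 mm and 7.16 degrees, less where a joint would pass 70% of its speed; a pose out of reach is approached as far as the arm can. A call with a gripper value outside its range is refused whole. "claw" is the finger opening in cm, from 0 to 8.7, set as the call begins (left out, the last holds). The fingers move at their own pace and stop on an object; the grip force is fixed at half the most. Time passes only in rows, so rows that do not move let the fingers close. It gives the time, the measured TCP pose, the force, the opening and the grip force at its end, in the units of the state.
- sense(): the state, without advancing time (a new reading comes with each control period).
- cams.capture(name): name is "side" or "top" or "wrist"; returns a dict with "frame" (400x640x3 uint8, blue, green, red), "vertical_fov" (degrees; the focal length in pixels is half the picture's height over the tangent of half this angle, whatever the lens; pixels are square), "cx", "cy" (the principal point, pixels), "dist_coeffs" ([k1, k2, p1, p2, k3] as OpenCV has them; the pictures are not rectified), "eye" and "rotation" of the camera in the world; the wrist camera has in their place "tool_from_camera" (4x4, takes a point from camera to tool coordinates, whose origin is the TCP and whose axes are the flange's). Camera axes: x right, y down, z forward; pixel columns grow to the right and rows downward; lengths in m; the calibration is good to about 2 mm. A picture is of the moment at which its call begins: read the wrist's pose just before it. There is no depth.
- r.finish_job(): hands the job in; it is judged then, once.
The state is a dict: "time_s": time; "joints": joint angles; "joint_velocities": joint speeds; "effort": joint torques, N m; "tcp_pos": TCP position; "ee_rot": TCP orientation; "wrist_force": force on the tool from outside, world axes, zero at the start; "moment": the same for the moment, N m; "gripper_width": opening from 0.0 (shut) to 1.0 (fully open); "gripper_force": force on a finger pad.
Only numpy, scipy, OpenCV 4.12 (cv2) and the standard library are available. Lean on these libraries where they do the work, as an engineer would, in place of code of your own. Each camera call takes 0.05 s, during which the arm holds its last target. There are 200 camera calls.

## Working session

There is one attempt and no reset: what is moved stays moved. The work goes in short steps, Python scripts to look and compute and a tool call to move; the robot and the scene stay as the last step left them, time stands still between calls to the robot, and variables do not carry over. Pictures are saved under pics/ and viewed, at most 10 in all, crops included, and the job is handed in when it is done.

Besides the shell and the picture viewer there is one more tool, called after "Call:" as name(argument=value, ...) on one line, values as JSON. step_arm: Moves the arm, as the interface text tells. Its arguments: {"type":"object","properties":{"targets":{"type":"string"},"claw":{"type":"number"}},"required":["targets"]}

```bash
mkdir -p pics; cat > h.py <<'E'
import numpy as np,cv2
from station import sense,cams,r
def K(c):
    f=200/np.tan(np.radians(c["vertical_fov"])/2); return np.array([[f,0,c["cx"]],[0,f,c["cy"]],[0,0,1.]])
def pose(c,s=None):
    if "eye" in c: return np.array(c["eye"]),np.array(c["rotation"]).reshape(3,3)
    T=np.array(c["tool_from_camera"]).reshape(4,4);R=np.array(s["ee_rot"]).reshape(3,3)
    return np.array(s["tcp_pos"])+R@T[:3,3],R@T[:3,:3]
def ray(c,p,s=None):
    e,R=pose(c,s); u=cv2.undistortPoints(np.array(p,float).reshape(-1,1,2),K(c),np.array(c["dist_coeffs"],float)).reshape(-1,2)
    d=np.c_[u,np.ones(len(u))]@R.T; return e,d
def plane(c,p,z,s=None):
    e,d=ray(c,p,s); return e+d*((z-e[2])/d[:,2])[:,None]
def proj(c,P,s=None):
    e,R=pose(c,s); q=(np.array(P,float).reshape(-1,3)-e)@R
    return cv2.projectPoints(q,np.zeros(3),np.zeros(3),K(c),np.array(c["dist_coeffs"],float))[0].reshape(-1,2)
def tri(obs):
    A=np.zeros((3,3));b=np.zeros(3)
    for e,d in obs:
        d=d/np.linalg.norm(d);M=np.eye(3)-np.outer(d,d);A+=M;b+=M@e
    return np.linalg.solve(A,b)
E
python3 - <<'E'
from h import *
import pickle
s=sense();print(s)
for n in("side","top"):
    c=cams.capture(n);cv2.imwrite(f"pics/{n}0.png",c["frame"]);pickle.dump(c,open(n+"0.pkl","wb"));print(n,[(k,v) for k,v in c.items() if k!="frame"])
E
```

```text
{'time_s': 0.0, 'joints': array([-5.08453849e+01,  2.20897485e+01,  3.80099259e-01, -2.72218617e-02,
       -6.84102679e+01, -1.48148454e+01]), 'joint_velocities': array([-0.09981455, -0.07097497,  0.02215046,  0.06541215,  0.00979483,
       -0.03946177]), 'effort': array([-4.96723260e-04, -3.90664279e+01,  1.87409949e+01,  4.22000617e+00,
        1.09912996e-02, -1.97866420e-04]), 'tcp_pos': array([ 0.25734134, -0.56891026,  0.22147702]), 'ee_rot': array([[-9.11189596e-01, -4.11986119e-01, -9.78918884e-04],
       [-4.11987268e-01,  9.11187617e-01,  1.90188009e-03],
       [ 1.08430569e-04,  2.13627546e-03, -9.99997712e-01]]), 'wrist_force': array([-0.13798298,  0.60046647,  0.06967554]), 'moment': array([-0.0257685 ,  0.00796273,  0.02922996]), 'gripper_force': 0.0, 'gripper_width': 1.0017450807987167}
side [('vertical_fov', 51.04418062151468), ('cx', 324.3617366405627), ('cy', 189.66424951499212), ('dist_coeffs', array([-0.04320798,  0.        ,  0.        ,  0.        ,  0.        ])), ('eye', array([-0.16636643,  0.2215761 ,  0.88557941])), ('rotation', array([[-0.26631963, -0.68874588,  0.67431667],
       [-0.96387471,  0.19349387, -0.18304554],
       [-0.00440428, -0.6987054 , -0.71539595]]))]
top [('vertical_fov', 49.826200296959925), ('cx', 317.40753210378324), ('cy', 198.3139895463653), ('dist_coeffs', array([-0.09550196,  0.        ,  0.        ,  0.        ,  0.        ])), ('eye', array([0.35156466, 0.01845993, 1.17916858])), ('rotation', array([[-0.00913846, -0.98233899,  0.18688658],
       [-0.99990319,  0.00701581, -0.01201623],
       [ 0.01049285, -0.18697829, -0.98230801]]))]
```

View pics/side0.png

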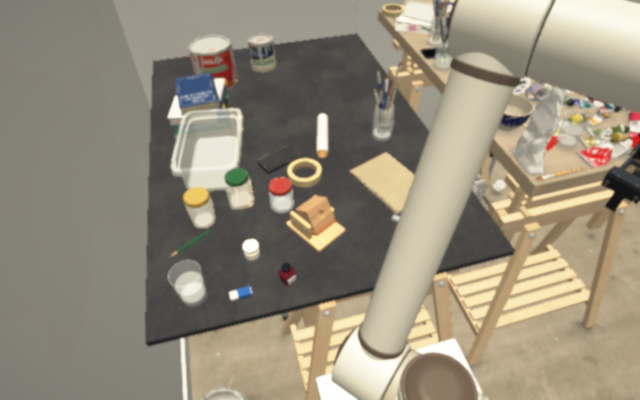

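View pics/top0.png

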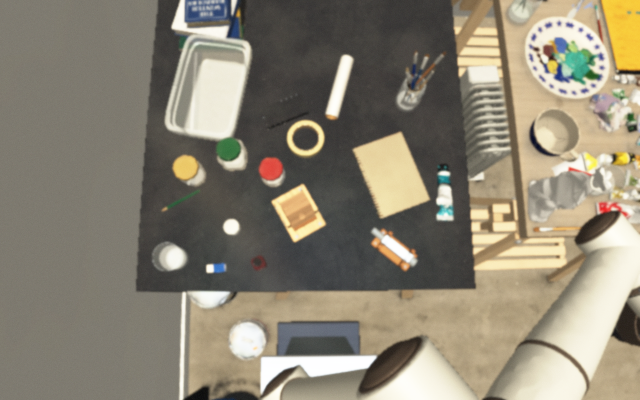

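Side view: the fixture is near (316,222) with the sloping block, and the arm hides the cradle. Top view: the fixture is near (298,212) and the cradle with the gauge near (395,249). I'll zoom in on both.

```bash
python3 - <<'E'
import cv2,numpy as np
t=cv2.imread("pics/top0.png");s=cv2.imread("pics/side0.png")
z=lambda im,x,y,w,h,k:cv2.resize(im[y:y+h,x:x+w],None,fx=k,fy=k,interpolation=cv2.INTER_CUBIC)
a=z(t,260,175,80,75,5);b=z(t,355,215,80,75,5);c=z(s,275,185,80,45*75//45,5)
m=np.zeros((600,800,3),np.uint8);m[:375,:400]=a;m[:375,400:]=b;m[375:,:400]=c[0:225]
m[375:,400:]=z(s,275,200,80,45,5)
m=np.vstack([np.hstack([a,b]),np.hstack([c,c])])[:600]
cv2.imwrite("pics/m0.png",m)
E
```

```text
(no output)
```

View pics/m0.png

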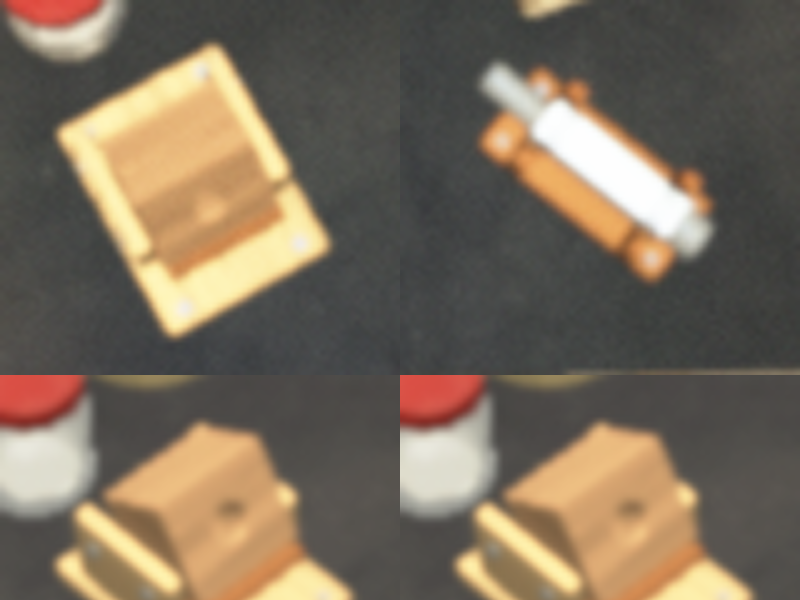

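The zoom shows the plywood base corners, the bore mouth facing toward the robot and to its right, and the gauge with its go end at crop (492,75) and no-go end at (697,238). I'll compute poses from these.

```bash
python3 - <<'E'
from h import *
import pickle
t=pickle.load(open("top0.pkl","rb"));s=pickle.load(open("side0.pkl","rb"))
def q(P):return np.array(P)/5.+[260,175]
C=plane(t,q([(212,42),(330,243),(172,337),(57,132)]),.012)
print(C,[np.linalg.norm(C[i]-C[(i+1)%4]) for i in range(4)])
c=C.mean(0);v=(C[1]-C[0]+C[2]-C[3])/2;a=np.arctan2(v[1],v[0]);print("ctr",c,"bore yaw",np.degrees(a))
# mouth: dark ellipse in side, plane z=.075
print("mouth side",plane(s,[(321.4,211.6)],.075),"top",plane(t,q([(210,200)]),.075))
g=lambda P:np.array(P)/5.+[275,215-40]
def q2(P):return np.array(P)/5.+[275,215]
G=plane(t,q2([(494,74),(697,236)]),.045);print("go,nogo",G,np.linalg.norm(G[0]-G[1]));d=G[0]-G[1];u=d/np.linalg.norm(d)
print("mid",G[1]+u*.061,"yaw",np.degrees(np.arctan2(u[1],u[0])))
E
```

```text
[[ 0.61608113  0.04547822  0.012     ]
 [ 0.50317589 -0.01863709  0.012     ]
 [ 0.45252167  0.06761057  0.012     ]
 [ 0.56587114  0.13103779  0.012     ]] [np.float64(0.12983977333166585), np.float64(0.1000225475554413), np.float64(0.12988885582506418), np.float64(0.0992042461905414)]
ctr [0.53441246 0.05637237 0.012     ] bore yaw -150.58951431389707
mouth side [[0.52366595 0.04253142 0.075     ]] top [[0.51791287 0.04527731 0.075     ]]
go,nogo [[ 0.48121886 -0.14429761  0.045     ]
 [ 0.39436754 -0.24913078  0.045     ]] 0.1361364991953813
mid [ 0.43328385 -0.20215717  0.045     ] yaw 50.359211884375796
```

Call:
step_arm(targets="-3.11 2.62 0 0;-3.11 2.62 0 0;-3.11 2.62 0 0;-3.11 2.62 0 0;-3.11 2.62 0 0;-3.11 2.62 0 0;-3.11 2.62 0 0;-3.12 2.62 0 0;-3.12 2.61 0 0;-3.12 2.61 0 0;0 0 0 -6.5;0 0 0 -6.5", claw=8.7)

```text
time_s: 1.1
tcp_pos: [0.4341, -0.2002, 0.2223]
ee_rot: [[-0.789, -0.615, -0.001], [-0.615, 0.789, 0.0], [0.0, 0.001, -1.0]]
wrist_force: [0.2, -0.1, -0.5]
gripper_width: 0.998
gripper_force: 0.0
```

Call:
step_arm(targets="0 0 0 -6.5;0 0 0 -6.6;0 0 0 0;0 0 0 0;0 0 0 0")

```text
time_s: 1.52
tcp_pos: [0.4331, -0.2026, 0.2223]
ee_rot: [[-0.639, -0.769, -0.0], [-0.769, 0.639, 0.0], [0.0, 0.0, -1.0]]
wrist_force: [0.1, 0.5, -0.2]
gripper_width: 1.002
gripper_force: 0.0
```

```bash
python3 - <<'E'
from h import *
import pickle
s=sense();c=cams.capture("wrist");pickle.dump((c,s),open("w1.pkl","wb"));print(s["tcp_pos"],s["ee_rot"],s["joints"],s["time_s"],c["tool_from_camera"],c["vertical_fov"])
c2=cams.capture("side");pickle.dump(c2,open("s1.pkl","wb"))
b=cv2.resize(c2["frame"][180:260,275:455],(640,284))
cv2.imwrite("pics/w1.png",np.vstack([c["frame"][100:],b]))
E
```

```text
[ 0.43314141 -0.20261877  0.222346  ] [[-6.38973376e-01 -7.69228697e-01 -4.85389510e-04]
 [-7.69228825e-01  6.38973390e-01  1.45707644e-04]
 [ 1.98068480e-04  4.66478907e-04 -9.99999872e-01]] [-5.55101595e+00  7.64259704e+00 -1.93825817e+01 -6.30626767e-03
 -6.30033093e+01 -3.41614328e+01] 1.5167 [[ 9.01219082e-04 -9.69480917e-01 -2.45165126e-01  6.70602681e-02]
 [ 9.99999523e-01  9.65837298e-04 -1.43340848e-04  2.72085939e-05]
 [ 3.75755840e-04 -2.45164880e-01  9.69481325e-01 -1.61977320e-01]
 [ 0.00000000e+00  0.00000000e+00  0.00000000e+00  1.00000000e+00]] 60.919353475734965
```

View pics/w1.png

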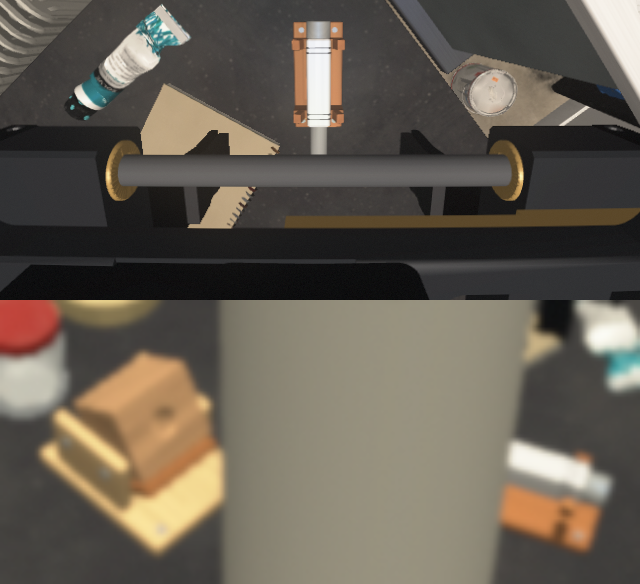

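The wrist view shows the gauge vertical at column about 319. The no-go tip is at full-frame row 121 and the handle runs from about row 138 to 226. I'll refine these from brightness profiles.

```bash
python3 - <<'E'
from h import *
import pickle
c,s=pickle.load(open("w1.pkl","rb"));f=c["frame"].astype(int)
print([(y,tuple(f[y,319])) for y in list(range(116,148,2))+list(range(198,236,2))])
L=[]
for y in (150,170,190):
    m=np.where(f[y,290:350].min(1)>150)[0]+290;print(y,m.min(),m.max());L.append((m.mean(),y))
P=plane(c,L,.054,s);print(P);u=P[0]-P[2];print("yaw (nogo dir)",np.degrees(np.arctan2(u[1],u[0])))
E
```

```text
[(116, (np.int64(64), np.int64(63), np.int64(66))), (118, (np.int64(64), np.int64(64), np.int64(66))), (120, (np.int64(66), np.int64(68), np.int64(68))), (122, (np.int64(184), np.int64(181), np.int64(178))), (124, (np.int64(194), np.int64(190), np.int64(186))), (126, (np.int64(192), np.int64(188), np.int64(185))), (128, (np.int64(192), np.int64(189), np.int64(185))), (130, (np.int64(191), np.int64(187), np.int64(184))), (132, (np.int64(194), np.int64(190), np.int64(186))), (134, (np.int64(197), np.int64(193), np.int64(189))), (136, (np.int64(192), np.int64(188), np.int64(185))), (138, (np.int64(164), np.int64(164), np.int64(166))), (140, (np.int64(227), np.int64(228), np.int64(231))), (142, (np.int64(248), np.int64(245), np.int64(244))), (144, (np.int64(248), np.int64(245), np.int64(244))), (146, (np.int64(248), np.int64(245), np.int64(244))), (198, (np.int64(244), np.int64(246), np.int64(245))), (200, (np.int64(244), np.int64(246), np.int64(245))), (202, (np.int64(244), np.int64(246), np.int64(245))), (204, (np.int64(244), np.int64(246), np.int64(245))), (206, (np.int64(244), np.int
[... 269 characters left out ...]
t64(246), np.int64(245))), (218, (np.int64(241), np.int64(246), np.int64(245))), (220, (np.int64(238), np.int64(244), np.int64(242))), (222, (np.int64(241), np.int64(246), np.int64(245))), (224, (np.int64(240), np.int64(246), np.int64(245))), (226, (np.int64(222), np.int64(229), np.int64(232))), (228, (np.int64(171), np.int64(182), np.int64(186))), (230, (np.int64(169), np.int64(181), np.int64(185))), (232, (np.int64(170), np.int64(180), np.int64(185))), (234, (np.int64(170), np.int64(181), np.int64(185)))]
150 307 330
170 307 330
190 307 329
[[ 0.40761885 -0.22682695  0.054     ]
 [ 0.42000312 -0.21179888  0.054     ]
 [ 0.43312232 -0.19665867  0.054     ]]
yaw (nogo dir) -130.2103003245727
```

```bash
python3 - <<'E'
from h import *
import pickle
c,s=pickle.load(open("w1.pkl","rb"))
P=plane(c,[(318.9,139),(318.4,227)],.054,s);m=P.mean(0);R=np.array(s["ee_rot"])
print(P,np.linalg.norm(P[0]-P[1]),m,"tool delta",R.T@(m-s["tcp_pos"]))
t=plane(c,[(319,121)],.048,s)[0];print(t,t-m, np.linalg.norm((t-m)[:2]))
E
```

```text
[[ 0.40065479 -0.23467442  0.054     ]
 [ 0.45739113 -0.16658236  0.054     ]] 0.08863149514649879 [ 0.42902296 -0.20062839  0.054     ] tool delta [0.00106718 0.0043613  0.16834827]
[ 0.38987113 -0.24748655  0.048     ] [-0.03915183 -0.04685816 -0.006     ] 0.061061874223684566
```

Call:
step_arm(targets="0.1 0.44 1.8 0.5;0 0 3.5 0;0 0 3.5 0;0 0 3.5 0;0 0 3.5 0;0 0 3 0;0 0 1 0;0 0 0 0;0 0 0 0")

```text
time_s: 2.37
tcp_pos: [0.4294, -0.2007, 0.0243]
ee_rot: [[-0.644, -0.765, -0.001], [-0.765, 0.644, -0.0], [0.001, 0.001, -1.0]]
wrist_force: [-0.3, 1.0, -0.3]
gripper_width: 0.998
gripper_force: 0.0
```

Call:
step_arm(targets="0 0 0 0;0 0 0 0;0 0 0 0;0 0 0 0;0 0 0 0;0 0 0 0", claw=1.5)

```text
time_s: 2.87
tcp_pos: [0.4295, -0.2006, 0.025]
ee_rot: [[-0.644, -0.765, 0.001], [-0.765, 0.644, -0.0], [-0.001, -0.001, -1.0]]
wrist_force: [-0.1, -1.4, -0.6]
gripper_width: 0.632
gripper_force: 0.0
```

Call:
step_arm(targets="0 0 0 0;0 0 0 0;0 0 0 0;0 0 0 0;0 0 0 0;0 0 0 0;0 0 0 0;0 0 0 0;0 0 -1 0;0 0 -3 0;0 0 -3.5 0;0 0 -3.5 0")

```text
time_s: 3.87
tcp_pos: [0.4282, -0.2004, 0.135]
ee_rot: [[-0.644, -0.765, -0.003], [-0.765, 0.644, 0.001], [0.002, 0.003, -1.0]]
wrist_force: [1.2, -0.4, -2.2]
gripper_width: 0.275
gripper_force: 30.0
```

Call:
step_arm(targets="0 0 -3.5 0;0 0 -3 0;-3.35 0.86 0 0;-3.35 0.86 0 0;-3.35 0.86 0 0;-3.35 0.86 0 0;-3.35 0.86 0 0;-3.35 0.86 0 0;0 0 0 6.8;0 0 0 6.8;0 0 0 6.9;0 0 0 0")

```text
time_s: 4.87
tcp_pos: [0.5186, -0.0132, 0.1988]
ee_rot: [[-0.872, -0.49, -0.002], [-0.49, 0.872, -0.0], [0.002, 0.001, -1.0]]
wrist_force: [0.1, -0.5, -1.6]
gripper_width: 0.272
gripper_force: 30.0
```

Call:
step_arm(targets="0 0 0 0;0 0 0 0;0 0 0 0")

```text
time_s: 5.12
tcp_pos: [0.519, -0.0137, 0.1995]
ee_rot: [[-0.87, -0.493, -0.0], [-0.493, 0.87, 0.0], [0.0, 0.0, -1.0]]
wrist_force: [0.5, 0.3, -1.3]
gripper_width: 0.272
gripper_force: 30.0
```

```bash
python3 - <<'E'
from h import *
import pickle
s=sense();c=cams.capture("wrist");pickle.dump((c,s),open("w2.pkl","wb"));print(s["joints"])
cv2.imwrite("pics/w2.png",cv2.resize(c["frame"][0:300],(800,375)))
E
```

```text
[ 1.64107426e+01  1.28527884e+01 -1.62886611e+01 -6.48484184e-03
 -6.08706863e+01 -7.68933817e+01]
```

View pics/w2.png

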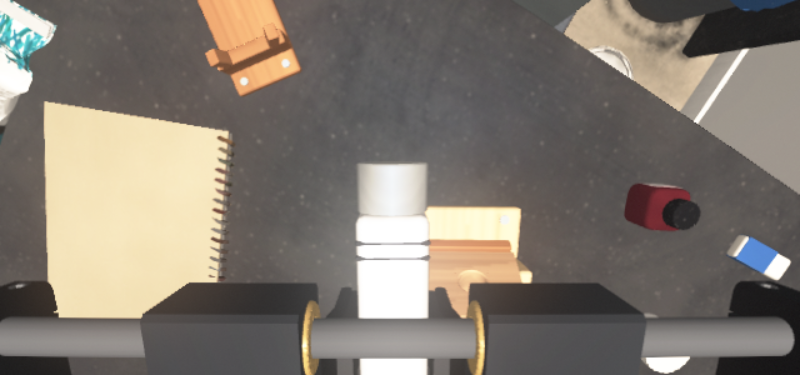

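The mouth shows at view pixel (472,275), close to the bar. I'll step back 6 cm along tool -x for a better look.

Call:
step_arm(targets="-3 0 0 0;-3 0 0 0;0 0 0 0;0 0 0 0;0 0 0 0")

```text
time_s: 5.58
tcp_pos: [0.5708, 0.0158, 0.199]
ee_rot: [[-0.871, -0.492, -0.002], [-0.492, 0.871, -0.0], [0.001, 0.001, -1.0]]
wrist_force: [0.5, 0.0, -1.1]
gripper_width: 0.272
gripper_force: 30.0
```

```bash
python3 - <<'E'
from h import *
import pickle
s=sense();c=cams.capture("wrist");pickle.dump((c,s),open("w3.pkl","wb"));print(s["tcp_pos"],s["ee_rot"])
cv2.imwrite("pics/w3.png",cv2.resize(c["frame"][80:230,270:450],(720,600),interpolation=cv2.INTER_CUBIC))
E
```

```text
[0.57080935 0.0157528  0.19903745] [[-8.70733220e-01 -4.91753271e-01 -1.54281796e-03]
 [-4.91753543e-01  8.70734404e-01 -2.23911447e-04]
 [ 1.45349387e-03  5.63719065e-04 -9.99998785e-01]]
```

View pics/w3.png

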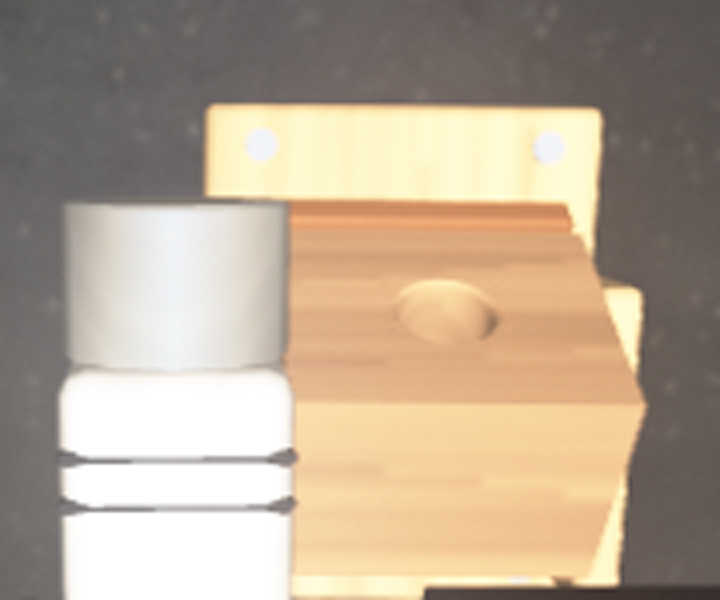

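The crop shows the mouth ellipse centred at (448,312), base front corners at (208,104) and (602,109), the block's top right corner at (646,405), and the gauge's no-go edge at row 203 with the handle in columns 61–293.

```bash
cat > m.py <<'E'
from h import *
import pickle
c,s=pickle.load(open("w3.pkl","rb"))
q=lambda *P:np.array(P)/4.+[270,80]
M=plane(c,q((448,312)),.075,s)[0];B=plane(c,q((208,104),(602,109)),.012,s);T=plane(c,q((646,405)),.101,s)[0]
print("M",M,"B",B,"T",T)
e=B[0]-B[1];print(np.linalg.norm(e)); b=np.array([-abs(e[1]),-abs(e[0]) ,0])/np.linalg.norm(e);print("yaw",np.degrees(np.arctan2(b[1],b[0])))
n=np.array([b[1],-b[0],0]); bm=B.mean(0); print("lateral M vs base mid",(M-bm)@n,"along",(M-bm)@b,"T rel M",(T-M)@n,(T-M)@b)
R=np.array(s["ee_rot"]);tc=s["tcp_pos"]
print("M in tool",R.T@(M-tc))
z=tc[2]+.0175
for nm,p,zz in(("nogo edge",(176,203),z+.012),("handle edges",(61,440),z+.012),("handle r",(293,440),z+.012),("h l2",(61,590),z+.012),("h r2",(293,590),z+.012)):
    print(nm,R.T@(plane(c,q(p),zz,s)[0]-tc))
E
python3 m.py
```

```text
M [0.51430882 0.04924274 0.075     ] B [[ 0.50033061 -0.01534955  0.012     ]
 [ 0.45289995  0.07037105  0.012     ]] T [0.51037683 0.08653129 0.101     ]
0.09796779587946298
yaw -151.04350458478257
lateral M vs base mid 0.0007660666096695786 along -0.043502817143568455 T rel M 0.03453067552089175 -0.014612637633027038
M in tool [0.0325478  0.05687523 0.12411697]
nogo edge [ 0.06143763 -0.00025019 -0.02941088]
handle edges [ 0.03825803 -0.01169355 -0.02945102]
handle r [ 0.03827769  0.01142832 -0.02943796]
h l2 [ 0.02254037 -0.01200732 -0.02947404]
h r2 [ 0.02255989  0.01177164 -0.02946061]
```

```bash
python3 - <<'E'
from h import *
import pickle
t=pickle.load(open("top0.pkl","rb"));s=pickle.load(open("side0.pkl","rb"))
f=lambda p,q:tri([(lambda e,d:(e,d[0]))(*ray(t,[p])),(lambda e,d:(e,d[0]))(*ray(s,[q]))])
M=np.array([.5143,.0492,.075]);b=np.array([-.8728,-.488,0]);n=np.array([b[1],-b[0],0])
for nm,P in(("redlid",f((271,166),(281,184))),("tape",plane(t,[(305,138)],.025)[0]),("green",f((231,147),(237,176)))):
    print(nm,P,"out",(P-M)@b,"tool y",(P-M)@n)
E
```

```text
redlid [0.64814411 0.12504103 0.07844085] out -0.1538295631725834 tool y 0.0008781268190589962
tape [0.74379994 0.03760872 0.025     ] out -0.19465100200586466 tool y -0.12211283724560597
green [0.69915934 0.23395524 0.08931644] out -0.25150579328493483 tool y 0.07104301702968692
```

The red jar stands right behind the block, so I'll pivot the gauge from the front instead. I'll turn it so the no-go end faces the block and lever it up on the block's top edge.

Call:
step_arm(targets="2.03 1.9 0 0;2.03 1.9 0 0;2.02 1.9 0 0;0 0 0 -7.15;0 0 0 -7.15;0 0 0 -7.15;0 0 0 -7.15;0 0 0 -7.15;0 0 0 -7.15;0 0 0 -7.15;0 0 0 -7.15;0 0 0 -7.15")

```text
time_s: 6.63
tcp_pos: [0.4896, 0.0351, 0.1999]
ee_rot: [[0.072, -0.997, 0.0], [-0.997, -0.072, 0.0], [-0.0, -0.0, -1.0]]
wrist_force: [-0.6, 0.4, -2.2]
gripper_width: 0.269
gripper_force: 30.0
```

Call:
step_arm(targets="0 0 0 -7.15;0 0 0 -7.15;0 0 0 -7.15;0 0 0 -7.15;0 0 0 -7.15;0 0 0 -7.15;0 0 0 -7.15;0 0 0 -7.15;0 0 0 -7.15;0 0 0 -7.15;0 0 0 -7.15;0 0 0 -7.15")

```text
time_s: 7.63
tcp_pos: [0.4896, 0.0351, 0.1999]
ee_rot: [[1.0, -0.001, 0.0], [-0.001, -1.0, 0.0], [0.0, -0.0, -1.0]]
wrist_force: [-0.2, 0.4, -1.7]
gripper_width: 0.273
gripper_force: 30.0
```

Call:
step_arm(targets="0 0 0 -7.15;0 0 0 -7.15;0 0 0 -7.15;0 0 0 -7.15;0 0 0 -0.9;0 0 0 0;0 0 0 0;0 0 0 0")

```text
time_s: 8.3
tcp_pos: [0.4902, 0.0355, 0.1997]
ee_rot: [[0.875, 0.484, 0.0], [0.484, -0.875, 0.0], [0.0, 0.0, -1.0]]
wrist_force: [0.4, 0.7, -1.5]
gripper_width: 0.274
gripper_force: 30.0
```

Call:
step_arm(targets="0 0 3.3 0;0 0 3.3 0;0 0 3 0;0 0 0.3 0;0 0 0 0;0 0 0 0")

```text
time_s: 8.8
tcp_pos: [0.4918, 0.036, 0.1019]
ee_rot: [[0.874, 0.486, 0.002], [0.486, -0.874, 0.0], [0.002, 0.001, -1.0]]
wrist_force: [-0.4, -0.8, -0.2]
gripper_width: 0.271
gripper_force: 30.0
```

Call:
step_arm(targets="0 0 0.2 0;0 0 0.2 0;0 0 0.2 0;0 0 0.1 0;0 0 0 0")

```text
time_s: 9.22
tcp_pos: [0.4912, 0.0359, 0.0947]
ee_rot: [[0.874, 0.487, 0.002], [0.487, -0.874, 0.0], [0.002, 0.001, -1.0]]
wrist_force: [-0.5, 1.1, 4.4]
gripper_width: 0.269
gripper_force: 30.0
```

Call:
step_arm(targets="0 0 0.2 0;0 0 0.2 0;0 0 0.2 0")

```text
time_s: 9.47
tcp_pos: [0.4906, 0.0358, 0.0885]
ee_rot: [[0.874, 0.487, 0.001], [0.487, -0.874, 0.0], [0.001, 0.0, -1.0]]
wrist_force: [-3.7, -0.4, 5.6]
gripper_width: 0.271
gripper_force: 30.0
```

Call:
step_arm(targets="0 0 0.2 0;0 0 0.2 0;0 0 0.2 0;0 0 0 0")

```text
time_s: 9.8
tcp_pos: [0.4907, 0.0358, 0.0822]
ee_rot: [[0.874, 0.487, 0.001], [0.487, -0.874, 0.0], [0.001, 0.0, -1.0]]
wrist_force: [-2.2, 0.6, 3.6]
gripper_width: 0.273
gripper_force: 30.0
```

```bash
python3 - <<'E'
from h import *
import pickle
s=sense();c=cams.capture("wrist");pickle.dump((c,s),open("w4.pkl","wb"));print(s["tcp_pos"])
f=c["frame"];cv2.imwrite("pics/w4.png",f)
E
```

```text
[0.49065013 0.03582728 0.08216669]
```

View pics/w4.png

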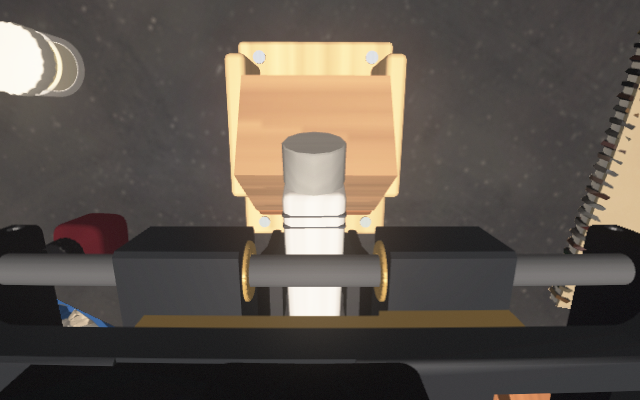

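The gauge is pivoting cleanly: the no-go tip face is visible at about (314,145) and the force is about 5 N. I'll carry on to the computed depth.

Call:
step_arm(targets="0 0 0.2 0;0 0 0.2 0;0 0 0.2 0;0 0 0.2 0;0 0 0.15 0;0 0 0 0;0 0 0 0")

```text
time_s: 10.43
tcp_pos: [0.4919, 0.0364, 0.0729]
ee_rot: [[0.874, 0.487, 0.003], [0.487, -0.874, 0.001], [0.004, 0.001, -1.0]]
wrist_force: [0.1, 1.8, 3.9]
gripper_width: 0.277
gripper_force: 30.0
```

```bash
cat > tilt.py <<'E'
from h import *
# tip face (top rim row, col) -> tilt, assuming gauge centre at tool (x0,0,zc)
def tilt(c,px,L,r,x0=0.0004,zc=-.0175):
    T=np.array(c["tool_from_camera"]).reshape(4,4)
    u=cv2.undistortPoints(np.array(px,float).reshape(1,1,2),K(c),np.array(c["dist_coeffs"],float)).reshape(2)
    d=T[:3,:3]@np.array([*u,1]);e=T[:3,3]
    best=[]
    for a in np.radians(np.arange(-10,50,.1)):
        p=np.array([x0+L*np.cos(a)-r*np.sin(a),0,zc-L*np.sin(a)-r*np.cos(a)])  # upper rim
        t=(p[2]-e[2])/d[2];best.append((abs(e[0]+t*d[0]-p[0]),np.degrees(a)))
    return min(best)
E
python3 - <<'E'
from tilt import *
import pickle
c,s=pickle.load(open("w4.pkl","rb"))
f=c["frame"];print([(y,int(f[y,314].sum())) for y in range(126,164,2)])
print(tilt(c,(314,133),.061,.012))
s=sense();c=cams.capture("wrist");pickle.dump((c,s),open("w5.pkl","wb"));print(s["tcp_pos"],s["wrist_force"])
f=c["frame"];print([(y,f[y,314].tolist()) for y in range(90,170,2)])
E
```

```text
[(126, 539), (128, 531), (130, 526), (132, 396), (134, 367), (136, 371), (138, 375), (140, 375), (142, 369), (144, 369), (146, 371), (148, 369), (150, 367), (152, 372), (154, 554), (156, 598), (158, 605), (160, 607), (162, 605)]
(np.float64(1.58802211235598e-05), np.float64(5.199999999999946))
[0.49193443 0.03638936 0.07294872] [0.12858057 1.83194913 3.85078507]
[(90, [138, 186, 234]), (92, [134, 181, 232]), (94, [131, 178, 229]), (96, [132, 179, 230]), (98, [133, 181, 230]), (100, [134, 181, 230]), (102, [133, 181, 230]), (104, [134, 181, 230]), (106, [134, 180, 230]), (108, [134, 180, 230]), (110, [133, 181, 229]), (112, [132, 179, 229]), (114, [133, 180, 230]), (116, [134, 180, 230]), (118, [135, 183, 232]), (120, [137, 185, 233]), (122, [137, 186, 234]), (124, [138, 186, 234]), (126, [139, 187, 235]), (128, [137, 186, 234]), (130, [136, 185, 233]), (132, [135, 181, 230]), (134, [132, 178, 228]), (136, [133, 179, 229]), (138, [135, 182, 232]), (140, [137, 186, 233]), (142, [138, 153, 169]), (144, [136, 147, 157]), (146, [138, 148, 157]), (148, [138, 147, 156]), (150, [137, 148, 157]), (152, [139, 150, 157]), (154, [140, 149, 158]), (156, [139, 149, 157]), (158, [141, 152, 159]), (160, [140, 149, 158]), (162, [138, 147, 155]), (164, [139, 149, 157]), (166, [139, 149, 157]), (168, [139, 149, 156])]
```

```bash
cat > tilt.py <<'E'
from h import *
from scipy.optimize import least_squares
# rows of tip face's upper and lower rim -> tilt (deg, tip up +) and gauge centre x in tool; face centre at y=0
def tilt(c,col,up,lo,L,r,zc=-.0175):
    T=np.array(c["tool_from_camera"]).reshape(4,4)
    cc=dict(c);cc["eye"]=T[:3,3];cc["rotation"]=T[:3,:3]
    def f(v):
        x0,a=v;t=np.array([x0+L*np.cos(a),0,zc-L*np.sin(a)]);n=np.array([-np.sin(a),0,-np.cos(a)])
        return proj(cc,[t+r*n,t-r*n])[:,1]-[up,lo]
    o=least_squares(f,[0,.4]);return np.degrees(o.x[1]),o.x[0],o.cost
E
python3 - <<'E'
from tilt import *
import pickle
c,s=pickle.load(open("w4.pkl","rb"));print(tilt(c,314,131.3,153,.061,.012))
c,s=pickle.load(open("w5.pkl","rb"));f=c["frame"];print([(y,f[y,314].tolist()) for y in range(168,196,2)])
for lo in(170,174,178,182):print(lo,tilt(c,314,141,lo,.061,.012))
E
```

```text
(np.float64(-31.48872801109714), np.float64(0.0006745657466807501), np.float64(2.0194839173657902e-27))
[(168, [139, 149, 156]), (170, [138, 147, 155]), (172, [138, 149, 155]), (174, [138, 148, 154]), (176, [137, 148, 156]), (178, [140, 150, 158]), (180, [139, 149, 157]), (182, [209, 220, 223]), (184, [188, 199, 207]), (186, [187, 199, 206]), (188, [189, 201, 209]), (190, [188, 200, 208]), (192, [187, 199, 207]), (194, [185, 198, 205])]
170 (np.float64(-48.448085064928684), np.float64(0.003777682443789131), np.float64(8.077935669463161e-28))
174 (np.float64(-58.90837085401549), np.float64(0.010848379601388788), np.float64(0.0))
178 (np.float64(-73.26403694963584), np.float64(0.022933692060196468), np.float64(2.0194839173657902e-27))
182 (np.float64(-100.65531142365028), np.float64(0.0506792368537752), np.float64(0.23880949016690248))
```

```bash
python3 - <<'E'
from tilt import *
import pickle
c,s=pickle.load(open("w4.pkl","rb"));print(tilt(c,314,153,131.3,.061,.012))
c,s=pickle.load(open("w5.pkl","rb"))
print(tilt(c,314,181.2,141,.061,.012))
E
```

```text
(np.float64(15.19913892103926), np.float64(-0.001921556743395185), np.float64(0.0))
(np.float64(27.38301003070217), np.float64(-0.002547712705623634), np.float64(4.0389678347315804e-28))
```

Call:
step_arm(targets="0 0 0.15 0;0 0 0 0;0 0 -1 0;0 0 -3 0;0 0 -3.5 0;0 0 -3 0;0 0 0 0;0 0 0 0;0 0 0 0")

```text
time_s: 11.23
tcp_pos: [0.4891, 0.0354, 0.1741]
ee_rot: [[0.874, 0.485, -0.003], [0.485, -0.874, -0.0], [-0.003, -0.001, -1.0]]
wrist_force: [0.0, -0.1, -2.1]
gripper_width: 0.271
gripper_force: 30.0
```

```bash
python3 - <<'E'
from tilt import *
import pickle
s=sense();c=cams.capture("wrist");pickle.dump((c,s),open("w6.pkl","wb"));print(s["tcp_pos"],s["ee_rot"],s["wrist_force"])
c2=cams.capture("side");c3=cams.capture("top");pickle.dump((c2,c3),open("st6.pkl","wb"))
a=c["frame"][100:300,220:420];z=lambda im,k:cv2.resize(im,None,fx=k,fy=k,interpolation=cv2.INTER_CUBIC)
m=np.hstack([z(a,2),z(c2["frame"][140:240,240:340],4)]);cv2.imwrite("pics/w6.png",m)
f=c["frame"];g=f[:,314].astype(int);print([(y,g[y].tolist()) for y in range(128,192,2)])
E
```

```text
[0.48906046 0.03538633 0.17411255] [[ 8.74306776e-01  4.85362811e-01 -3.25615589e-03]
 [ 4.85364498e-01 -8.74311850e-01 -3.03482057e-04]
 [-2.99419459e-03 -1.31508605e-03 -9.99994653e-01]] [ 0.02003463 -0.05575889 -2.12327663]
[(128, [149, 202, 243]), (130, [149, 201, 243]), (132, [150, 201, 243]), (134, [151, 204, 244]), (136, [151, 205, 245]), (138, [151, 204, 244]), (140, [153, 205, 245]), (142, [154, 207, 246]), (144, [149, 162, 175]), (146, [149, 160, 171]), (148, [150, 160, 171]), (150, [150, 161, 171]), (152, [150, 162, 172]), (154, [152, 163, 173]), (156, [153, 163, 173]), (158, [153, 163, 172]), (160, [155, 165, 174]), (162, [152, 163, 172]), (164, [150, 160, 170]), (166, [150, 160, 170]), (168, [153, 164, 173]), (170, [152, 163, 171]), (172, [151, 161, 170]), (174, [150, 159, 169]), (176, [150, 161, 168]), (178, [151, 161, 168]), (180, [153, 163, 171]), (182, [153, 163, 170]), (184, [206, 218, 218]), (186, [220, 228, 230]), (188, [201, 214, 221]), (190, [201, 214, 221])]
```

View pics/w6.png

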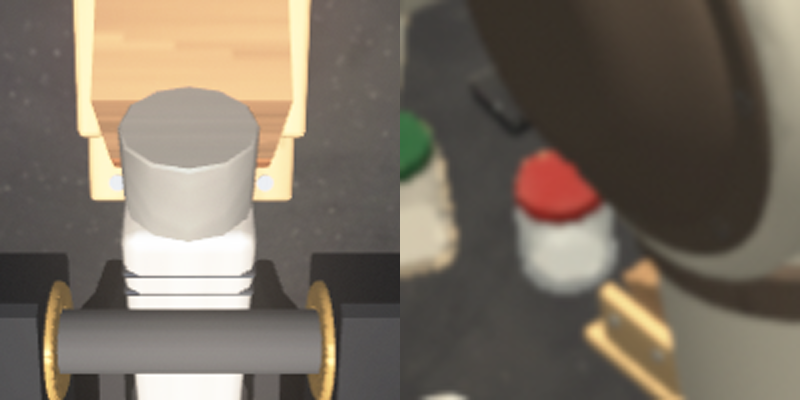

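The no-go face ellipse is at full-frame columns 279.5–349.5 and rows 143–183. I'll solve for tilt, x0 and zc together.

```bash
cat >> tilt.py <<'E'
def tilt3(c,up,lo,l,r_,L,r):
    T=np.array(c["tool_from_camera"]).reshape(4,4);cc=dict(c);cc["eye"]=T[:3,3];cc["rotation"]=T[:3,:3]
    def f(v):
        x0,a,zc,y=v;t=np.array([x0+L*np.cos(a),y,zc-L*np.sin(a)]);n=np.array([-np.sin(a),0,-np.cos(a)]);h=np.array([0,r,0])
        q=proj(cc,[t+r*n,t-r*n,t-h,t+h]);return [q[0,1]-up,q[1,1]-lo,q[2,0]-l,q[3,0]-r_]
    o=least_squares(f,[0,.5,-.0175,0],x_scale=[.01,.1,.01,.01]);return np.degrees(o.x[1]),o.x,o.cost
E
python3 - <<'E'
from tilt import *
import pickle
c,s=pickle.load(open("w6.pkl","rb"));print(c["cx"])
print(tilt(c,314,183.3,143.2,.061,.012,-.0175))
print(tilt(c,314,183.3,143.2,.061,.012,-.0195))
f=c["frame"]
for y in(161,163,165):
    m=f[y].astype(int);d=m[:,2]-m[:,0];i=np.where(d[240:400]<45)[0]+240;print(y,i.min(),i.max())
for w in(69,70,71):print(w,tilt3(c,183.3,143.2,314.5-w/2,314.5+w/2,.061,.012))
E
```

```text
314.1979677964408
(np.float64(27.10163463150354), np.float64(-0.0034578588599363117), np.float64(4.0389678347315804e-28))
(np.float64(26.58607034038946), np.float64(-0.0034961988690559655), np.float64(1.6155871338926322e-27))
161 240 399
163 240 399
165 240 399
69 (np.float64(27.553158978149433), array([-3.41938321e-03,  4.80893343e-01, -1.57581230e-02,  2.97756749e-04]), np.float64(0.0))
70 (np.float64(26.97540157359705), array([-3.46750279e-03,  4.70809575e-01, -1.79887060e-02,  2.95501946e-04]), np.float64(1.0057029908481635e-25))
71 (np.float64(26.417756781680396), array([-3.50723148e-03,  4.61076837e-01, -2.01555267e-02,  2.93311010e-04]), np.float64(1.2928736038975789e-24))
```

Call:
step_arm(targets="0 0 0 7.15;0 0 0 7.15;0 0 0 7.15;0 0 0 7.15;0 0 0 7.15;0 0 0 7.15;0 0 0 7.15;0 0 0 7.15;0 0 0 7.15;0 0 0 7.15;0 0 0 7.15;0 0 0 7.15")

```text
time_s: 12.38
tcp_pos: [0.4898, 0.0355, 0.1741]
ee_rot: [[0.544, -0.839, -0.003], [-0.839, -0.544, -0.001], [-0.001, 0.003, -1.0]]
wrist_force: [0.2, -0.0, -1.2]
gripper_width: 0.275
gripper_force: 30.0
```

Call:
step_arm(targets="0 0 0 7.15;0 0 0 7.15;0 0 0 7.15;0 0 0 7.15;0 0 0 7.15;0 0 0 7.15;0 0 0 7.15;0 0 0 7.15;0 0 0 7.15;0 0 0 7.15;0 0 0 7.15;0 0 0 7.15")

```text
time_s: 13.38
tcp_pos: [0.4898, 0.0355, 0.1741]
ee_rot: [[-0.797, -0.604, -0.003], [-0.604, 0.797, -0.001], [0.003, 0.001, -1.0]]
wrist_force: [-0.8, -0.7, -1.4]
gripper_width: 0.272
gripper_force: 30.0
```

Call:
step_arm(targets="0 0 0 7.15;0 0 0 1.2;1.8 0 0 0;1.8 0 0 0;1.7 0 0 0;0 0 0 0;0 0 0 0;0 0 0 0")

```text
time_s: 14.05
tcp_pos: [0.4446, 0.01, 0.1754]
ee_rot: [[-0.873, -0.488, 0.0], [-0.488, 0.873, -0.0], [-0.0, -0.0, -1.0]]
wrist_force: [-0.2, -1.1, -1.1]
gripper_width: 0.269
gripper_force: 30.0
```

```bash
cat > w.py <<'E'
from h import *
M=np.array([.5143,.0492,.075]);b=np.array([-.8728,-.488,0]);n=np.array([-.488,.8728,0])
def where():
    s=sense();p=s["tcp_pos"]-M;R=s["ee_rot"];F=s["wrist_force"]
    print("a %.4f lat %.4f z %.4f"%(p@b,p@n,s["tcp_pos"][2]),"xyaw",np.degrees(np.arctan2(R[1,0],R[0,0])).round(2),"F out,lat,up",[round(float(v),1) for v in(F@b,F@n,F[2])],"t",s["time_s"])
E
python3 -c "
from w import *
where()"
```

```text
a 0.0799 lat -0.0002 z 0.1754 xyaw -150.78 F out,lat,up [0.7, -0.9, -1.1] t 14.05
```

Call:
step_arm(targets="0.2 0 3 0;0 0 3 0;0 0 1.6 0;0 0 0 0;0 0 0 0;0 0 0 0")

```text
time_s: 14.55
tcp_pos: [0.444, 0.0095, 0.1005]
ee_rot: [[-0.873, -0.488, 0.002], [-0.488, 0.873, 0.0], [-0.002, -0.001, -1.0]]
wrist_force: [-0.2, 0.4, -0.9]
gripper_width: 0.275
gripper_force: 30.0
```

```bash
python3 -c "
from w import *
where()"
```

```text
a 0.0808 lat -0.0004 z 0.1005 xyaw -150.79 F out,lat,up [-0.0, 0.5, -0.9] t 14.55
```

Call:
step_arm(targets="-0.2 0 0.1 0;-0.2 0 0.1 0;-0.2 0 0.1 0;-0.2 0 0.1 0;-0.2 0 0.1 0;0 0 0 0")

```text
time_s: 15.05
tcp_pos: [0.4516, 0.014, 0.0945]
ee_rot: [[-0.873, -0.487, 0.0], [-0.487, 0.873, 0.0], [-0.0, -0.0, -1.0]]
wrist_force: [-0.2, 0.4, -1.8]
gripper_width: 0.276
gripper_force: 30.0
```

Call:
step_arm(targets="-0.2 0 0.1 0;-0.2 0 0.1 0;0 0 0 0")

```text
time_s: 15.3
tcp_pos: [0.455, 0.0159, 0.0924]
ee_rot: [[-0.873, -0.487, 0.0], [-0.487, 0.873, -0.0], [0.0, -0.0, -1.0]]
wrist_force: [-0.1, 0.1, -0.9]
gripper_width: 0.274
gripper_force: 30.0
```

Call:
step_arm(targets="-0.2 0 0.1 0;-0.2 0 0.1 0;-0.2 0 0.1 0;0 0 0 0")

```text
time_s: 15.63
tcp_pos: [0.4602, 0.0189, 0.0893]
ee_rot: [[-0.873, -0.487, -0.0], [-0.487, 0.873, -0.0], [0.0, -0.0, -1.0]]
wrist_force: [-0.3, 0.1, -0.8]
gripper_width: 0.274
gripper_force: 30.0
```

Call:
step_arm(targets="-0.2 0 0.1 0;-0.2 0 0.1 0;-0.2 0 0.1 0;0 0 0 0")

```text
time_s: 15.97
tcp_pos: [0.4655, 0.0218, 0.0864]
ee_rot: [[-0.873, -0.487, 0.0], [-0.487, 0.873, -0.0], [-0.0, -0.0, -1.0]]
wrist_force: [-0.9, -0.3, -0.9]
gripper_width: 0.271
gripper_force: 30.0
```

Call:
step_arm(targets="-0.2 0 0.1 0;-0.2 0 0.1 0;-0.2 0 0.1 0;0 0 0 0")

```text
time_s: 16.3
tcp_pos: [0.4707, 0.0247, 0.0834]
ee_rot: [[-0.873, -0.487, 0.0], [-0.487, 0.873, -0.0], [-0.0, -0.0, -1.0]]
wrist_force: [0.4, 0.4, -1.9]
gripper_width: 0.268
gripper_force: 30.0
```

```bash
python3 -c "
from w import *
where()"
```

```text
a 0.0500 lat -0.0001 z 0.0834 xyaw -150.85 F out,lat,up [-0.6, 0.2, -1.9] t 16.3
```

Call:
step_arm(targets="-0.2 0 0.1 0;-0.2 0 0.1 0;-0.1 0 0.05 0;-0.1 0 0.05 0;0 0 0 0")

```text
time_s: 16.72
tcp_pos: [0.4758, 0.0275, 0.0804]
ee_rot: [[-0.873, -0.487, -0.0], [-0.487, 0.873, -0.0], [0.0, -0.0, -1.0]]
wrist_force: [0.2, -0.6, -0.8]
gripper_width: 0.273
gripper_force: 30.0
```

Call:
step_arm(targets="-0.1 0 0.05 0;-0.05 0 0.03 0;0 0 0 0")

```text
time_s: 16.97
tcp_pos: [0.477, 0.0282, 0.0797]
ee_rot: [[-0.873, -0.487, 0.0], [-0.487, 0.873, 0.0], [-0.0, 0.0, -1.0]]
wrist_force: [-0.1, 0.4, -1.7]
gripper_width: 0.27
gripper_force: 30.0
```

```bash
python3 -c "
from w import *
where()"
```

```text
a 0.0428 lat -0.0001 z 0.0797 xyaw -150.86 F out,lat,up [-0.1, 0.4, -1.7] t 16.9667
```

Call:
step_arm(targets="-0.05 0 0.03 0;-0.05 0 0.03 0;0 0 0 0")

```text
time_s: 17.22
tcp_pos: [0.4778, 0.0287, 0.0791]
ee_rot: [[-0.873, -0.487, -0.0], [-0.487, 0.873, -0.0], [0.0, -0.0, -1.0]]
wrist_force: [0.6, 0.1, -0.6]
gripper_width: 0.273
gripper_force: 30.0
```

Call:
step_arm(targets="-0.05 0 0.03 0;-0.05 0 0.03 0;0 0 0 0")

```text
time_s: 17.47
tcp_pos: [0.4784, 0.029, 0.0785]
ee_rot: [[-0.873, -0.487, -0.001], [-0.487, 0.873, -0.0], [0.001, 0.0, -1.0]]
wrist_force: [-1.2, 0.5, 0.3]
gripper_width: 0.269
gripper_force: 30.0
```

```bash
python3 -c "
from w import *
where()"
```

```text
a 0.0411 lat -0.0001 z 0.0785 xyaw -150.87 F out,lat,up [0.8, 1.0, 0.3] t 17.4667
```

Call:
step_arm(targets="-0.05 0 0.03 0;-0.05 0 0.03 0;0 0 0 0")

```text
time_s: 17.72
tcp_pos: [0.4784, 0.029, 0.0784]
ee_rot: [[-0.873, -0.487, -0.002], [-0.487, 0.873, -0.001], [0.003, 0.0, -1.0]]
wrist_force: [-4.2, -1.6, 6.7]
gripper_width: 0.272
gripper_force: 30.0
```

Call:
step_arm(targets="-0.05 0 0.03 0;-0.05 0 0.03 0;0 0 0 0")

```text
time_s: 17.97
tcp_pos: [0.4784, 0.029, 0.0783]
ee_rot: [[-0.873, -0.487, -0.004], [-0.487, 0.873, -0.002], [0.005, 0.0, -1.0]]
wrist_force: [-8.0, -2.2, 11.3]
gripper_width: 0.279
gripper_force: 30.0
```

```bash
python3 -c "
from w import *
where()"
```

```text
a 0.0412 lat -0.0001 z 0.0783 xyaw -150.85 F out,lat,up [8.1, 2.0, 11.3] t 17.9667
```

Call:
step_arm(targets="0 0 0 0;0 0 0 0;0 0 0 0;0 0 0 0")

```text
time_s: 18.3
tcp_pos: [0.4784, 0.029, 0.0783]
ee_rot: [[-0.873, -0.487, -0.004], [-0.487, 0.873, -0.002], [0.004, 0.0, -1.0]]
wrist_force: [-8.8, -3.0, 11.5]
gripper_width: 0.272
gripper_force: 30.0
```

```bash
python3 - <<'E'
from tilt import *
from w import where
import pickle
where()
s=sense();c=cams.capture("wrist");pickle.dump((c,s),open("w7.pkl","wb"))
f=c["frame"].astype(int);cv2.imwrite("pics/w7.png",cv2.resize(c["frame"][60:260,220:420],(600,600),interpolation=cv2.INTER_CUBIC))
E
```

```text
a 0.0412 lat -0.0001 z 0.0783 xyaw -150.86 F out,lat,up [9.2, 1.6, 11.5] t 18.3
```

View pics/w7.png

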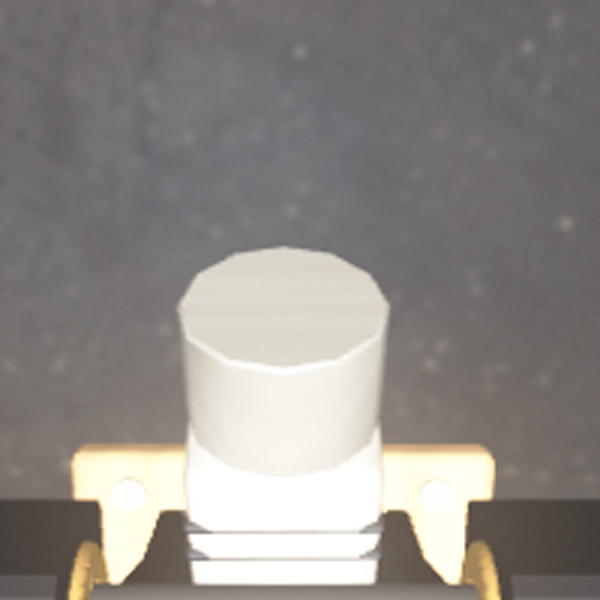

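The no-go face is at rows 142.3–182.3, columns 279.3–349.7. I'll use it to check that the shoulder is home.

```bash
python3 - <<'E'
from tilt import *
from w import M,b,n
import pickle
c,s=pickle.load(open("w7.pkl","rb"))
a,v,_=tilt3(c,182.3,142.3,279.3,349.7,.061,.012);print(a,v)
R=np.array(s["ee_rot"])
for A,(x0,ar,zc,y) in(("fit",v),):
    N=np.array(s["tcp_pos"])+R@[x0+.061*np.cos(ar),y,zc-.061*np.sin(ar)]
    G=np.array(s["tcp_pos"])+R@[x0-.081*np.cos(ar),y,zc+.081*np.sin(ar)]
    ax=b*np.cos(np.pi/6)+np.array([0,0,.5]);up=np.array([0,0,1])*np.cos(np.pi/6)-b*.5
    for P in(N,G):print("along",(P-M)@ax,"up",(P-M)@up,"lat",(P-M)@n)
E
```

```text
26.776649540295942 [-2.33998062e-03  4.67340697e-01 -1.87657540e-02 -6.01516266e-05]
along 0.1054983218282036 up -0.0034676480048481447 lat -0.00015419645482808893
along -0.036307010773282744 up 0.0038814308912446726 lat -0.00029637503934383015
```

Call:
step_arm(targets="0.2 0 -0.12 0;0.3 0 -0.17 0;0.45 0 -0.25 0;0.45 0 -0.25 0;0.45 0 -0.25 0;0.45 0 -0.25 0;0.45 0 -0.25 0;0.6 0 -0.33 0;0.8 0 -0.4 0;0.8 0 -0.4 0;0 0 -2 0;0 0 -3 0")

```text
time_s: 19.35
tcp_pos: [0.434, 0.0049, 0.1527]
ee_rot: [[-0.874, -0.486, -0.007], [-0.486, 0.874, -0.002], [0.007, 0.002, -1.0]]
wrist_force: [0.1, 0.0, -0.6]
gripper_width: 0.276
gripper_force: 30.0
```

Call:
step_arm(targets="-2 0 0 0;-2.2 0 0 0;0 0 0 0;0 0 0 0;0 0 0 0")

```text
time_s: 19.77
tcp_pos: [0.4727, 0.0261, 0.1537]
ee_rot: [[-0.874, -0.487, -0.002], [-0.487, 0.874, -0.0], [0.002, 0.001, -1.0]]
wrist_force: [-1.3, -0.4, -1.3]
gripper_width: 0.276
gripper_force: 30.0
```

```bash
python3 -c "
from w import *
where()"
```

```text
a 0.0476 lat 0.0001 z 0.1537 xyaw -150.88 F out,lat,up [1.3, 0.3, -1.3] t 19.7667
```

Call:
step_arm(targets="-0.45 0 1 0;0 0 1.5 0;0 0 0.3 0;0 0 0.3 0;0 0 0.3 0;0 0 0.3 0;0 0 0 0")

```text
time_s: 20.35
tcp_pos: [0.479, 0.029, 0.1177]
ee_rot: [[-0.873, -0.487, 0.003], [-0.487, 0.873, 0.001], [-0.003, -0.001, -1.0]]
wrist_force: [0.9, -1.1, 2.7]
gripper_width: 0.275
gripper_force: 30.0
```

Call:
step_arm(targets="0 0 0.3 0;0 0 0.3 0;0 0 0.3 0;0 0 0.3 0;0 0 0 0")

```text
time_s: 20.77
tcp_pos: [0.4772, 0.0285, 0.1042]
ee_rot: [[-0.874, -0.487, -0.001], [-0.487, 0.874, -0.0], [0.001, 0.0, -1.0]]
wrist_force: [-0.5, -0.3, 2.9]
gripper_width: 0.271
gripper_force: 30.0
```

Call:
step_arm(targets="0 0 0.3 0;0 0 0.3 0;0 0 0.3 0;0 0 0.3 0;0 0 0.3 0;0 0 0 0")

```text
time_s: 21.27
tcp_pos: [0.4769, 0.0283, 0.0891]
ee_rot: [[-0.874, -0.487, -0.002], [-0.487, 0.874, -0.001], [0.002, 0.001, -1.0]]
wrist_force: [-1.4, -0.6, 3.4]
gripper_width: 0.274
gripper_force: 30.0
```

```bash
python3 -c "
from w import *
where()"
```

```text
a 0.0429 lat 0.0001 z 0.0891 xyaw -150.89 F out,lat,up [1.5, 0.2, 3.4] t 21.2667
```

Call:
step_arm(targets="0 0 0.3 0;0 0 0.3 0;0 0 0.3 0;0 0 0.3 0;0 0 0.3 0;0 0 0.3 0;0 0 0.3 0;0 0 0.3 0;0 0 0.3 0;0 0 0.2 0;0 0 0 0;0 0 0 0")

```text
time_s: 22.27
tcp_pos: [0.4775, 0.0285, 0.0608]
ee_rot: [[-0.874, -0.487, -0.001], [-0.487, 0.874, -0.0], [0.001, 0.0, -1.0]]
wrist_force: [0.3, 0.3, 1.3]
gripper_width: 0.274
gripper_force: 30.0
```

```bash
python3 -c "
from w import *
where()"
```

```text
a 0.0422 lat -0.0001 z 0.0608 xyaw -150.87 F out,lat,up [-0.4, 0.1, 1.3] t 22.2667
```

Call:
step_arm(targets="0 0 -1 0;0 0 -3 0;0 0 -3.8 0;0 0 -3.6 0;0 0 0 -7.15;0 0 0 -7.15;0 0 0 -7.15;0 0 0 -7.15;0 0 0 -7.15;0 0 0 -7.15;0 0 0 -7.15;0 0 0 -7.15")

```text
time_s: 23.27
tcp_pos: [0.4758, 0.0281, 0.1735]
ee_rot: [[-0.058, -0.998, -0.005], [-0.998, 0.059, -0.001], [0.001, 0.005, -1.0]]
wrist_force: [-0.2, 0.7, -1.7]
gripper_width: 0.273
gripper_force: 30.0
```

Call:
step_arm(targets="0 0 0 -7.15;0 0 0 -7.15;0 0 0 -7.15;0 0 0 -7.15;0 0 0 -7.15;0 0 0 -7.15;0 0 0 -7.15;0 0 0 -7.15;0 0 0 -7.15;0 0 0 -7.15;0 0 0 -7.15;0 0 0 -7.15")

```text
time_s: 24.27
tcp_pos: [0.4759, 0.0282, 0.1735]
ee_rot: [[0.991, -0.131, -0.005], [-0.131, -0.991, -0.001], [-0.005, 0.002, -1.0]]
wrist_force: [-0.4, -0.2, -1.7]
gripper_width: 0.273
gripper_force: 30.0
```

Call:
step_arm(targets="0 0 0 -7.15;0 0 0 -7.15;0 0 0 -7.15;0 0 0 -7.15;0 0 0 -7.15;0 0 0 -1.25;-2 0 0 0;-2 0 0 0;0 0 0 0;0 0 0 0;0 0 0 0")

```text
time_s: 25.18
tcp_pos: [0.4428, 0.0091, 0.1748]
ee_rot: [[0.874, 0.486, -0.001], [0.486, -0.874, -0.0], [-0.001, -0.0, -1.0]]
wrist_force: [0.2, -1.0, -0.8]
gripper_width: 0.275
gripper_force: 30.0
```

```bash
python3 - <<'E'
from h import *
from w import where
import pickle
where()
s=sense();c=cams.capture("wrist");pickle.dump((c,s),open("w8.pkl","wb"))
cv2.imwrite("pics/w8.png",cv2.resize(c["frame"][80:280,214:414],(600,600),interpolation=cv2.INTER_CUBIC))
E
```

```text
a 0.0820 lat -0.0000 z 0.1748 xyaw 29.06 F out,lat,up [0.3, -1.0, -0.8] t 25.1833
```

View pics/w8.png

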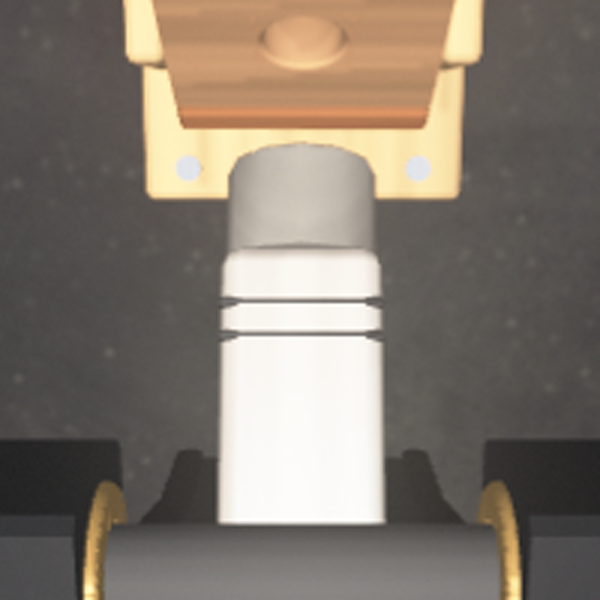

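The mouth centre is at view (304,42) and the no-go tip's upper rim at row 143, centred at column 302. The shoulder seam is at about row 249 and the rings at rows 301 and 334. I'll fit the tilt and work out the move to contact.

```bash
python3 - <<'E'
from h import *
from w import M,b,n
from scipy.optimize import least_squares
import pickle
def tc(c):
    T=np.array(c["tool_from_camera"]).reshape(4,4);cc=dict(c);cc["eye"]=T[:3,3];cc["rotation"]=T[:3,:3];return cc
c3,_=pickle.load(open("w3.pkl","rb"));c,s=pickle.load(open("w8.pkl","rb"));c3=tc(c3);c=tc(c)
# ring stations from the level picture
rs=[]
for r in(459,507):
    o=least_squares(lambda v:proj(c3,[[.0004+v[0],0,-.0295]])[0,1]-(r/4+80),[.03],x_scale=.01);rs.append(o.x[0])
print(rs)
S=[.061,.045]+rs;rows=np.array([143,249,301,334])/3+80
def f(v,full=True):
    x0,a,zc=v
    P=[[x0+q*np.cos(a)+.012*np.sin(a),0,zc+q*np.sin(a)-.012*np.cos(a)] for q in S]
    res=list(proj(c,P)[:,1]-rows)
    for row,w in((290,160/3),(500,167/3)):
        # width at that row: solve station
        q=np.linspace(-.03,.045,60);L=np.array([[x0+t*np.cos(a)+.012*np.sin(a),-.012,zc+t*np.sin(a)-.012*np.cos(a)] for t in q]);Rr=L+[0,.024,0]
        A=proj(c,L);B=proj(c,Rr);i=np.argsort(A[:,1]);res.append(.7*(np.interp(row/3+80,A[i,1],(B-A)[i,0])-w))
    return res+[(zc+.018)/.0015]
o=least_squares(f,[0,.5,-.018],x_scale=[.01,.1,.01]);x0,a,zc=o.x;print(np.degrees(a),o.x,np.round(o.fun,2))
R=np.array(s["ee_rot"]);p=np.array(s["tcp_pos"])
Mo=plane(pickle.load(open("w8.pkl","rb"))[0],np.array([[304,42]])/3+[214,80],.075,s)[0];print("mouth now",Mo)
for A in(a,np.radians(28),np.radians(30)):
    N=p+R@[x0+.061*np.cos(A),0,zc+.061*np.sin(A)];d=N-M
    print("nogo tip rel M a,lat,z",d@b,d@n,d[2])
E
```

```text
[np.float64(0.0359368093888144), np.float64(0.030968967115680687)]
25.815242747418495 [ 4.38139160e-04  4.50560983e-01 -1.76831130e-02] [ 0.65 -1.55  0.54  0.4   0.27  0.24  0.21]
mouth now [0.514745   0.04796784 0.075     ]
nogo tip rel M a,lat,z 0.02664936656283375 -0.0001863592525208799 0.09092571633760578
nogo tip rel M a,lat,z 0.0277030486044106 -0.00018328006302329746 0.08885224157519807
nogo tip rel M a,lat,z 0.028736290741096477 -0.0001802824248603624 0.08699057949239346
```

Call:
step_arm(targets="0 0 3.5 0;0 0 3.5 0;0 0 1.55 0;1 0 0 0;1.05 0 0 0;0 0 0 0;0 0 0 0;0 0 0 0")

```text
time_s: 25.9
tcp_pos: [0.4618, 0.0197, 0.0907]
ee_rot: [[0.873, 0.487, 0.002], [0.487, -0.873, 0.001], [0.002, 0.0, -1.0]]
wrist_force: [-0.8, -0.1, -1.6]
gripper_width: 0.269
gripper_force: 30.0
```

Call:
step_arm(targets="0.17 0 0.1 0;0.17 0 0.1 0;0.17 0 0.1 0;0 0 0 0")

```text
time_s: 26.23
tcp_pos: [0.4655, 0.0218, 0.0866]
ee_rot: [[0.873, 0.487, 0.0], [0.487, -0.873, 0.0], [0.0, 0.0, -1.0]]
wrist_force: [0.1, 0.0, -2.1]
gripper_width: 0.271
gripper_force: 30.0
```

```bash
python3 -c "
from w import *
where()"
```

```text
a 0.0560 lat -0.0001 z 0.0866 xyaw 29.14 F out,lat,up [-0.1, -0.0, -2.1] t 26.2333
```

Call:
step_arm(targets="0.09 0 0.05 0;0.05 0 0.03 0;0 0 0 0")

```text
time_s: 26.48
tcp_pos: [0.4664, 0.0223, 0.0857]
ee_rot: [[0.873, 0.487, -0.0], [0.487, -0.873, -0.0], [-0.0, -0.0, -1.0]]
wrist_force: [-0.4, 0.4, -1.0]
gripper_width: 0.272
gripper_force: 30.0
```

Call:
step_arm(targets="0.05 0 0.03 0;0.05 0 0.03 0;0 0 0 0")

```text
time_s: 26.73
tcp_pos: [0.4668, 0.0226, 0.0851]
ee_rot: [[0.873, 0.487, -0.001], [0.487, -0.873, -0.001], [-0.001, -0.0, -1.0]]
wrist_force: [-2.2, -0.9, 1.6]
gripper_width: 0.274
gripper_force: 30.0
```

```bash
python3 -c "
from w import *
where()"
```

```text
a 0.0544 lat -0.0001 z 0.0851 xyaw 29.14 F out,lat,up [2.3, 0.3, 1.6] t 26.7333
```

Call:
step_arm(targets="0.05 0 0.03 0;0.05 0 0.03 0;0 0 0 0;0 0 0 0;0 0 0 0;0 0 0 0;0 0 0 0;0 0 0 0;0 0 0 0;0 0 0 0;0 0 0 0;0 0 0 0")

```text
time_s: 27.73
tcp_pos: [0.4669, 0.0226, 0.0848]
ee_rot: [[0.874, 0.487, -0.003], [0.487, -0.874, -0.001], [-0.003, -0.0, -1.0]]
wrist_force: [-4.8, -3.1, 6.8]
gripper_width: 0.271
gripper_force: 30.0
```

```bash
python3 - <<'E'
from h import *
from w import where
import pickle
where()
s=sense();c=cams.capture("wrist");pickle.dump((c,s),open("w9.pkl","wb"))
f=c["frame"].astype(int);g=f[:,314]
print([(y,g[y].tolist()) for y in range(112,200,2)])
E
```

```text
a 0.0544 lat -0.0001 z 0.0848 xyaw 29.13 F out,lat,up [5.7, -0.3, 6.8] t 27.7333
[(112, [110, 149, 194]), (114, [108, 147, 192]), (116, [110, 147, 191]), (118, [108, 145, 190]), (120, [108, 144, 189]), (122, [106, 144, 187]), (124, [109, 146, 189]), (126, [104, 138, 181]), (128, [173, 186, 195]), (130, [181, 194, 202]), (132, [183, 196, 205]), (134, [183, 196, 204]), (136, [180, 193, 201]), (138, [180, 193, 201]), (140, [180, 193, 201]), (142, [180, 192, 201]), (144, [180, 192, 202]), (146, [182, 194, 203]), (148, [182, 195, 204]), (150, [183, 196, 204]), (152, [185, 198, 206]), (154, [184, 197, 206]), (156, [182, 194, 203]), (158, [182, 195, 203]), (160, [172, 184, 192]), (162, [125, 134, 142]), (164, [190, 202, 215]), (166, [229, 237, 243]), (168, [239, 245, 250]), (170, [239, 246, 250]), (172, [240, 246, 250]), (174, [240, 246, 250]), (176, [240, 246, 250]), (178, [241, 247, 250]), (180, [117, 123, 130]), (182, [241, 247, 250]), (184, [242, 247, 251]), (186, [243, 247, 250]), (188, [243, 248, 251]), (190, [219, 226, 232]), (192, [219, 225, 232]), (194, [244, 248, 251]), (196, [244, 248, 251]), (198, [244, 248, 251])]
```

Call:
step_arm(targets="0.05 0 0.03 0;0.05 0 0.03 0;0 0 0 0;0 0 0 0;0 0 0 0")

```text
time_s: 28.2
tcp_pos: [0.4667, 0.0225, 0.084]
ee_rot: [[0.874, 0.487, -0.005], [0.487, -0.874, -0.002], [-0.005, -0.001, -1.0]]
wrist_force: [-6.7, -4.1, 5.4]
gripper_width: 0.274
gripper_force: 30.0
```

Call:
step_arm(targets="-0.05 0 -0.08 0;-0.05 0 -0.08 0;-0.05 0 -0.08 0;0 0 0 0;0 0 0 0;0 0 0 0;0 0 0 0;0 0 0 0")

```text
time_s: 28.87
tcp_pos: [0.4674, 0.023, 0.0862]
ee_rot: [[0.873, 0.487, -0.001], [0.487, -0.873, -0.0], [-0.001, -0.0, -1.0]]
wrist_force: [-2.8, -1.9, -0.5]
gripper_width: 0.269
gripper_force: 30.0
```

```bash
python3 - <<'E'
from h import *
from w import where
import pickle
where()
s=sense();c=cams.capture("wrist");pickle.dump((c,s),open("w10.pkl","wb"))
f=c["frame"].astype(int);g=f[:,314]
print([(y,g[y].tolist()) for y in list(range(118,136,1))+list(range(158,196,1))])
E
```

```text
a 0.0537 lat -0.0000 z 0.0862 xyaw 29.14 F out,lat,up [3.4, -0.3, -0.5] t 28.8667
[(118, [109, 146, 190]), (119, [109, 146, 190]), (120, [110, 147, 191]), (121, [108, 145, 189]), (122, [108, 144, 188]), (123, [106, 142, 186]), (124, [107, 144, 187]), (125, [107, 144, 188]), (126, [108, 143, 187]), (127, [113, 136, 163]), (128, [172, 184, 194]), (129, [181, 194, 202]), (130, [181, 194, 201]), (131, [182, 195, 204]), (132, [183, 197, 205]), (133, [183, 196, 205]), (134, [183, 196, 204]), (135, [181, 194, 202]), (158, [181, 194, 202]), (159, [182, 194, 203]), (160, [183, 196, 204]), (161, [141, 152, 160]), (162, [137, 147, 155]), (163, [164, 175, 186]), (164, [187, 200, 211]), (165, [209, 221, 229]), (166, [227, 236, 242]), (167, [239, 246, 250]), (168, [239, 246, 250]), (169, [240, 246, 250]), (170, [240, 246, 250]), (171, [240, 246, 250]), (172, [240, 246, 250]), (173, [240, 246, 250]), (174, [241, 246, 250]), (175, [240, 246, 250]), (176, [241, 247, 250]), (177, [241, 247, 250]), (178, [241, 246, 250]), (179, [241, 247, 250]), (180, [123, 129, 137]), (181, [216, 223, 231]), (182, [241, 246, 250]), (183, [242, 248, 251]), (184, [242, 247, 251]), (185, [242, 247, 250]), (186, [242, 248, 250]), (187, [243, 248, 251]), (188, [242, 247, 250]), (189, [243, 248, 251]), (190, [243, 248, 251]), (191, [120, 126, 134]), (192, [180, 188, 197]), (193, [242, 246, 250]), (194, [244, 248, 251]), (195, [244, 248, 251])]
```

Call:
step_arm(targets="0.06 0 0.03 0;0.06 0 0.03 0;0 0 0 0;0 0 0 0;0 0 0 0;0 0 0 0;0 0 0 0;0 0 0 0;0 0 0 0;0 0 0 0")

```text
time_s: 29.75
tcp_pos: [0.4675, 0.0229, 0.0858]
ee_rot: [[0.874, 0.487, -0.003], [0.487, -0.874, -0.001], [-0.003, -0.0, -1.0]]
wrist_force: [-5.9, -2.4, 3.5]
gripper_width: 0.272
gripper_force: 30.0
```

```bash
python3 -c "
from w import *
where()"
```

```text
a 0.0537 lat -0.0001 z 0.0858 xyaw 29.13 F out,lat,up [6.3, 0.8, 3.5] t 29.75
```

Call:
step_arm(targets="-0.3 0 -0.17 0;-0.7 0 -0.4 0;-1.4 0 -0.8 0;0 0 -2.5 0;0 0 -3.5 0;0 0 -2.5 0;0 0 0 -6.9;0 0 0 -6.9;0 0 0 -7;0 0 0 0;0 0 0 0;0 0 0 0")

```text
time_s: 30.75
tcp_pos: [0.4482, 0.0121, 0.1847]
ee_rot: [[0.646, 0.764, 0.001], [0.764, -0.646, 0.001], [0.001, 0.001, -1.0]]
wrist_force: [0.6, 0.3, -0.3]
gripper_width: 0.272
gripper_force: 30.0
```

```bash
python3 - <<'E'
from h import *
s=sense();R=np.array(s["ee_rot"]);print(s["tcp_pos"],np.degrees(np.arctan2(R[1,0],R[0,0])),s["joints"],"tool delta cm",100*R.T@(np.array([.4295,-.2006,.13])-s["tcp_pos"]))
E
```

```text
[0.44820442 0.01214705 0.18472935] 49.79594081117859 [ 2.24335880e+01  6.63214888e+00 -2.64985779e+01  2.80007676e-03
 -5.67855927e+01  1.17360795e+02] tool delta cm [-17.46293601  12.30066259   5.45932189]
```

Call:
step_arm(targets="-2.91 2.05 0 0;-2.91 2.05 0 0;-2.91 2.05 0 0;-2.91 2.05 0 0;-2.91 2.05 0 0;-2.91 2.05 0 0;0 0 2.7 0;0 0 2.7 0;0 0 0 0;0 0 0 0;0 0 0 0;0 0 0 0")

```text
time_s: 31.75
tcp_pos: [0.4312, -0.2007, 0.1322]
ee_rot: [[0.643, 0.766, 0.003], [0.766, -0.643, -0.001], [0.002, 0.003, -1.0]]
wrist_force: [0.1, -0.5, -0.4]
gripper_width: 0.275
gripper_force: 30.0
```

```bash
python3 - <<'E'
from h import *
s=sense();R=np.array(s["ee_rot"]);print(s["tcp_pos"],np.degrees(np.arctan2(R[1,0],R[0,0])),s["joints"],"tool delta cm",100*R.T@(np.array([.4295,-.2006,.025])-s["tcp_pos"]))
E
```

```text
[ 0.43116682 -0.20068854  0.13215481] 49.99778568212147 [-5.30309468e+00  1.27973152e+01 -2.75259686e+01  4.40913113e-02
 -4.94746782e+01  1.45272148e+02] tool delta cm [-0.11672126 -0.16800684 10.7148283 ]
```

Call:
step_arm(targets="-0.05 -0.1 2.7 0;0 0 3 0;0 0 2 0;0 0 0 0;0 0 0.2 0;0 0 0.2 0;0 0 0.2 0;0 0 0.2 0;0 0 0 0")

```text
time_s: 32.5
tcp_pos: [0.429, -0.2006, 0.0461]
ee_rot: [[0.644, 0.765, 0.001], [0.765, -0.644, -0.0], [0.001, 0.001, -1.0]]
wrist_force: [-0.1, 0.1, -1.9]
gripper_width: 0.271
gripper_force: 30.0
```

Call:
step_arm(targets="0 0 0.2 0;0 0 0.2 0;0 0 0.2 0;0 0 0.2 0;0 0 0 0")

```text
time_s: 32.92
tcp_pos: [0.4297, -0.2008, 0.038]
ee_rot: [[0.643, 0.766, 0.002], [0.766, -0.643, -0.001], [0.001, 0.002, -1.0]]
wrist_force: [0.6, 1.1, 3.2]
gripper_width: 0.275
gripper_force: 30.0
```

Call:
step_arm(targets="0 0 0.2 0;0 0 0.2 0;0 0 0.2 0;0 0 0.2 0;0 0 0 0")

```text
time_s: 33.33
tcp_pos: [0.429, -0.2013, 0.0301]
ee_rot: [[0.643, 0.766, 0.001], [0.766, -0.643, -0.001], [-0.0, 0.001, -1.0]]
wrist_force: [-1.6, -2.9, 5.8]
gripper_width: 0.268
gripper_force: 30.0
```

Call:
step_arm(targets="0 0 0.2 0;0 0 0.2 0;0 0 0.1 0;0 0 0 0;0 0 0 0")

```text
time_s: 33.75
tcp_pos: [0.4286, -0.2013, 0.025]
ee_rot: [[0.644, 0.765, 0.0], [0.765, -0.644, -0.001], [-0.001, 0.001, -1.0]]
wrist_force: [-2.3, -4.3, 5.1]
gripper_width: 0.27
gripper_force: 30.0
```

Call:
step_arm(targets="0 0 0 0;0 0 0 0;0 0 0 0;0 0 0 0;0 0 0 0;0 0 0 0;0 0 0 0;0 0 0 0;0 0 0 0;0 0 0 0;0 0 0 0;0 0 0 0", claw=8)

```text
time_s: 34.75
tcp_pos: [0.4285, -0.2006, 0.0245]
ee_rot: [[0.644, 0.765, 0.0], [0.765, -0.644, -0.0], [0.0, 0.0, -1.0]]
wrist_force: [0.4, 0.6, 0.6]
gripper_width: 0.913
gripper_force: 0.0
```

Call:
step_arm(targets="0 0 0 0;0 0 -1 0;0 0 -2.5 0;0 0 -3 0;0 0 -3 0;0 0 -3 0;0 0 -3 0;0 0 -3 0;0 0 -1 0;0 0 0 0;0 0 0 0;0 0 0 0")

```text
time_s: 35.75
tcp_pos: [0.4275, -0.2003, 0.2181]
ee_rot: [[0.644, 0.765, -0.003], [0.765, -0.644, 0.001], [-0.001, -0.003, -1.0]]
wrist_force: [-0.6, 0.1, -0.8]
gripper_width: 0.92
gripper_force: 0.0
```

```bash
python3 - <<'E'
from h import *
import pickle
s=sense();c=cams.capture("wrist");pickle.dump((c,s),open("w11.pkl","wb"));print(s["tcp_pos"])
f=c["frame"].astype(int);cx=319
g=f[:,318];print([(y,g[y].tolist()) for y in range(110,240,3)])
for y in(150,170,190,205):
    m=np.where(f[y,280:360].min(1)>190)[0]+280;print(y,m.min() if len(m) else 0,m.max() if len(m) else 0)
E
```

```text
[ 0.42751489 -0.20028908  0.21810551]
[(110, [96, 95, 98]), (113, [98, 98, 100]), (116, [98, 98, 100]), (119, [99, 98, 101]), (122, [113, 160, 224]), (125, [235, 234, 233]), (128, [237, 236, 234]), (131, [237, 236, 235]), (134, [239, 238, 236]), (137, [239, 238, 237]), (140, [237, 235, 234]), (143, [253, 254, 254]), (146, [255, 255, 255]), (149, [255, 255, 255]), (152, [255, 255, 255]), (155, [253, 252, 252]), (158, [255, 255, 255]), (161, [255, 255, 255]), (164, [255, 255, 255]), (167, [255, 255, 255]), (170, [255, 255, 255]), (173, [255, 255, 255]), (176, [255, 255, 255]), (179, [255, 255, 255]), (182, [255, 255, 255]), (185, [255, 255, 255]), (188, [255, 255, 255]), (191, [255, 255, 255]), (194, [255, 255, 255]), (197, [255, 255, 255]), (200, [255, 255, 255]), (203, [255, 255, 255]), (206, [255, 255, 255]), (209, [255, 255, 255]), (212, [255, 255, 255]), (215, [255, 255, 255]), (218, [233, 236, 236]), (221, [255, 255, 255]), (224, [255, 255, 255]), (227, [255, 255, 255]), (230, [223, 231, 234]), (233, [227, 234, 235]), (236, [226, 233, 234]), (239, [224, 232, 234])]
150 306 326
170 304 328
190 305 327
205 305 327
```

```bash
python3 - <<'E'
from h import *
import pickle
c,s=pickle.load(open("w11.pkl","rb"))
P=plane(c,[(316,142),(316,229.3)],.054,s);print(P,np.linalg.norm(P[0]-P[1]),P.mean(0),"tip",plane(c,[(316,123.5)],.048,s)[0])
# cradle extents by orange mask
h=cv2.cvtColor(c["frame"],cv2.COLOR_BGR2HSV);m=cv2.inRange(h,(5,90,90),(20,255,255));m[:100]=0;m[245:]=0;m[:,:270]=0;m[:,365:]=0
for y in(135,160,185,210,222):
    i=np.where(m[y])[0];print(y,i.min(),i.max()) if len(i) else 0
ys=np.where(m.sum(1)>5*255)[0];print(ys.min(),ys.max())
E
```

```text
[[ 0.45552428 -0.1691953   0.054     ]
 [ 0.39956264 -0.23599695  0.054     ]] 0.08714451071846407 [ 0.42754346 -0.20259613  0.054     ] tip [ 0.46645673 -0.15617432  0.048     ]
135 291 340
160 292 340
185 293 340
210 293 341
222 292 342
121 227
```

```bash
python3 -c "
from h import *
print(r.finish_job())"
```

```text
the job is handed in; nothing more can be done
None
```

I handed the job in with no verdict shown: the go end seated with its shoulder home, the no-go end pressed on the mouth for about a second with roughly 10 N and did not enter (about 3° off the bore's axis), and the gauge is back in its cradle about 2–3 mm from where it started, released at about 36 s.

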